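# Load the heel wedge and gauge its marked spot

### The job

Load the aluminium sprung tray: set the brown rubber heel wedge (yellow spot upwards) and the plywood packing block side by side in it, both flat on the tray floor, and let go of them. Then take the dial gauge out of its blue rack by its orange handle and hold its steel tip on the yellow spot, square to the wedge's sloping face, pressing gently with about 6 N (never more than 20 N). Finish while still holding the gauge pressed there, without shoving the glue bottle, the jar or the red tub about.

Things in the scene. Friction and masses are not known exactly. Their poses are not given: they have to be found in the camera images.
- stand: Fixed grey base plate of the sprung tray, 150 x 150 mm, 12 mm high, with a 56 mm round post in its middle up to 32 mm. Origin: centre of its underside, on the bench. The tray above it shares its centre and yaw.
- tray_in (a point): Centre of the inner floor of the open aluminium tray, 44 mm above the bench when unpressed. Inside: 64 mm (its x) by 90 mm (its y); walls 4 mm thick, 10 mm above the inner floor. The blocks go side by side along its y, in either order and either way round, each with its own x (56 mm) along the tray's x: 50 + 30 mm fill the 90 mm, 10 mm to spare.
- tray (a joint): How far the tray is pressed straight down, in m, 0 (up) to 0.018. Its preloaded spring carries both blocks without sinking; a push beyond the first 1 to 2 N then sinks it about 1 mm per further newton.
- heel: Brown rubber heel wedge, about 0.14 kg (0.1 to 0.2), footprint 56 mm (its x) x 50 mm (its y). Upright sides; its top slopes at 15 degrees (0.262 rad), from 36 mm high at its -y side up to 49.4 mm at its +y side. Origin: centre of its underside. Grip it across its x (56 mm); it starts flat on the bench.
- spot (a point): Centre of the yellow spot (14 mm across, in a white ring 20 mm across) in the middle of the wedge's sloping top, 42.7 mm above the middle of its underside. Its z axis is the outward normal of the slope, its x axis the wedge's x.
- packing: Plywood packing block, 56 mm (its x) x 30 mm (its y) x 36 mm high, about 0.06 kg. Origin: centre of its underside. Grip it across its x (56 mm); it starts flat on the bench.
- rack: Fixed blue holder for the gauge, 70 x 70 x 40 mm high, with an upright 24 mm hole right through its centre. Origin: centre of its underside.
- gauge: Rigid dial gauge, 126 mm long, 0.18 kg, upright in the rack, tip end 6 mm above the bench. Origin: end of the tip; z up to the handle. From the tip: 8 mm thick round tip and 18 mm collar (0 to 34 mm), black case 22 (x) x 44 mm (y) from 34 to 74 mm, white dial on its -x side, orange square handle 24 x 24 mm from 74 to 126 mm.
- gauge_tip (a point): End of the gauge's steel tip; z runs along the gauge from the tip up to the handle.
- glue: Bystander: yellow glue bottle with blue cap, 52 mm across, 130 mm tall. Origin: centre of its underside.
- jar: Bystander: glass jar with black lid, 60 mm across, 70 mm tall. Origin: centre of its underside.
- tub: Bystander: open red tub, 80 mm across the rim, 75 mm tall. Origin: centre of its underside.
Mind the look-alikes: they are no part of the job. Several things have the shape of the packing; the one meant has the colours described above. Of the things shaped like the rack, the blue one is meant.

How it is judged:
By the outcome, as a careful person would: the job done as asked, in the order asked, and still so for the second after the job is handed in, while the arm keeps its last pose, push and grip.
It also fails if it takes over 72 s, if anything falls off the work surface, if the arm or the gripper's body presses on something with over 40 N, if the wrist force passes 120 N, or if a joint passes its speed limit or range.

### The arm

A 6-joint arm with a two-finger parallel gripper is mounted at the origin on the work surface. World frame = base frame: x ahead of the robot, y to its left, z up, the work surface at z = 0. Lengths are in mm, angles in rad, forces in N, time in s.
With the tool pointing down it reaches from about 350 to 875 mm from the base axis. Payload 4.2 kg.
Tool frame: the origin (TCP) lies midway between the tips of the shut fingers; the grasp point (between the pads) lies 19 mm behind it; y points along the fingers, x is the direction in which the jaws open and shut, and the axes are right-handed (so a half turn about y gives the same grasp; the last joint's range is limited). The gripper opens to 85 mm and grips with 20 to 120 N. Pads are 22 mm wide; open, the fingers measure 114 mm over their backs; the gripper's body (76 mm by 85 mm) begins 54 mm behind the grasp point. The pads swing forward as they close: fully open they stand 13 mm farther back than shut.
Start: joints at [-0.993, 0.385, 0.008, 0, -1.194, -0.259], TCP at [195.907, -593.481, 231.312] pointing down, gripper open.
Joint ranges: [-3.14, 3.14], [-1.21, 2.06], [-1.07, 1.41], [-3.16, 2.05], [-2.99, -0.16], [-3.1, 3.1]. Speed limits (rad/s): [2.79, 2.79, 3.14, 3.14, 3.14, 3.14].

### API

Orientations are given as a unit quaternion [x, y, z, w].
In Python, from bench import read_state, get_image, job_done gives the robot as it stands.
- The arm moves only by the tool play_rows, never from a script. Its argument "series" is a list of rows, each a list of 7 numbers: the shift along the tool's x, y, z in m, then the turn, a rotation vector about the tool's x, y, z in rad, then the finger opening in m, from 0 to 0.0854. In form: [[x, y, z, wx, wy, wz, claw], ...]. A call has 1 to 10 rows; each row shifts and turns the pose as measured when the row begins, along the tool's axes as they then stand; what a row does not reach is not made up. A row lasts 1/10 s, in which the tool goes at most 50 mm and 8.59 degrees, less where a joint would pass 70% of its speed; a pose out of reach is approached as far as the arm can. A call with a gripper value outside its range is refused whole. The fingers move at their own pace and stop on an object; the grip force is fixed at half the most. Time passes only in rows, so rows that do not move let the fingers close. It gives the time, the measured TCP pose, the force and the opening at its end, in the units of the state.
- read_state(): the state, without advancing time (a new reading comes with each control period).
- get_image(name): name is "side" or "top" or "wrist"; returns a dict with "color" (384x512x3 uint8, red, green, blue), "intrinsics" (3x3 intrinsics, pixels), "origin" and "orientation" of the camera in the world. Camera axes: x right, y down, z forward; pixel columns grow to the right and rows downward; lengths in mm; the calibration is good to about 2 mm. The wrist camera is an equidistant fisheye: a pixel r from the principal point sees the ray r / f radians off the axis. A picture is of the moment at which its call begins. There is no depth.
- job_done(): hands the job in, once; it reports no verdict.
The state is a dict: "clock": time; "joints": joint angles; "joint_vel": joint speeds; "joint_efforts": joint torques, N m; "position": TCP position; "ee_rot": TCP orientation; "contact_force": force on the tool from outside, world axes, zero at the start; "wrist_torque": the same for the moment, N m; "gripper_width": finger opening in mm.
Only numpy, scipy, OpenCV 4.12 (cv2) and the standard library are available. Lean on these libraries where they do the work, as an engineer would, in place of code of your own. Each camera call takes 0.05 s, during which the arm holds its last target. There are 200 camera calls.

## Working session

There is one attempt and no reset: what is moved stays moved. The work goes in short steps, Python scripts to look and compute and a tool call to move; the robot and the scene stay as the last step left them, time stands still between calls to the robot, and variables do not carry over. Pictures are saved under pics/ and viewed, about 8 in all and at most 12, crops included, and the job is handed in when it is done.

Besides the shell and the picture viewer there is one more tool, called after "Emit:" as name(argument=value, ...) on one line, values as JSON. play_rows: Moves the arm, as the interface text tells. Its arguments: {"type":"object","properties":{"series":{"type":"array","items":{"type":"array","items":{"type":"number"}}}},"required":["series"]}

```bash
mkdir -p pics; ls; python3 - <<'E'
from bench import read_state,get_image
import cv2,numpy as np
s=read_state();print({k:np.round(v,3).tolist() for k,v in s.items()})
for n in ("side","top","wrist"):
    d=get_image(n);cv2.imwrite(f"pics/{n}0.png",d["color"][:,:,::-1]);print(n,np.round(d["intrinsics"],1).tolist(),np.round(d["origin"],1),np.round(d["orientation"],4))
a=cv2.imread("pics/side0.png");b=cv2.imread("pics/top0.png");
cv2.imwrite("pics/both0.png",cv2.resize(np.hstack([a,b]),(800,300)))
E
```

```text
pics
{'clock': 0.0, 'joints': [-0.993, 0.386, 0.007, -0.0, -1.194, -0.259], 'joint_vel': [0.0, 0.0, 0.0, 0.002, -0.0, -0.001], 'joint_efforts': [-0.0, -39.229, 18.84, 4.186, -0.005, 0.0], 'position': [195.716, -592.948, 230.236], 'ee_rot': [0.414, 0.573, -0.573, -0.415], 'contact_force': [-0.454, 0.411, -0.483], 'wrist_torque': [-0.011, -0.013, 0.026], 'gripper_width': 85.509}
side [[378.3, 0.0, 261.8], [0.0, 378.3, 188.3], [0.0, 0.0, 1.0]] [ 27.  521.5 801.2] [-0.3653  0.8469 -0.3583  0.1448]
top [[376.9, 0.0, 257.2], [0.0, 376.9, 191.8], [0.0, 0.0, 1.0]] [ 466.6  -27.5 1098.2] [ 0.7146 -0.6978  0.0234 -0.043 ]
wrist [[297.3, 0.0, 254.3], [0.0, 297.3, 195.0], [0.0, 0.0, 1.0]] [ 130.6 -615.2  374.3] [0.5804 0.803  0.1104 0.0782]
```

View pics/top0.png

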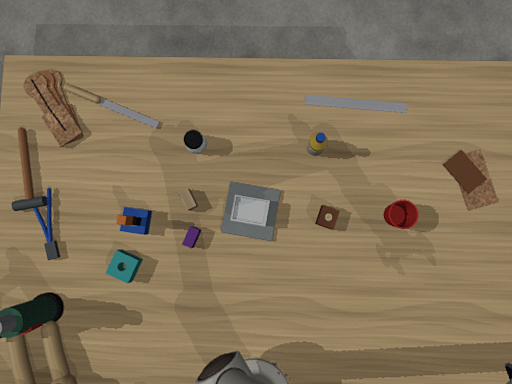

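View pics/side0.png

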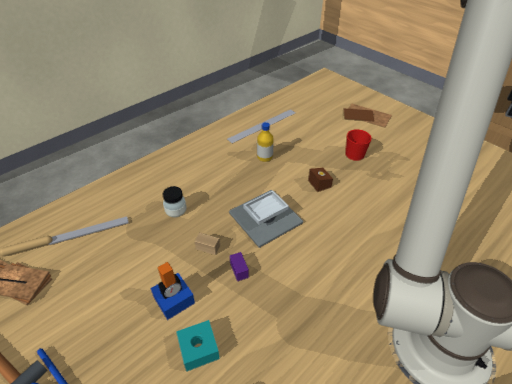

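The top view shows the heel at (327,217), the tray at (250,211), the blue rack with gauge at (135,221), the jar (195,141), the glue (318,144) and the tub (401,214). The packing candidates are a tan block at top (188,200) / side (207,243) and a purple block at top (192,237) / side (239,266). Tan fits plywood. For the rack, blue fits and the teal one at (124,266) is a decoy. I'll confirm with an enlarged crop.

```bash
cat > h.py <<'E'
from bench import read_state,get_image
import cv2,numpy as np
from scipy.spatial.transform import Rotation as R
def ray(d,px):
    """unit world rays for pixels (N,2)"""
    K=d["intrinsics"];v=(np.atleast_2d(px)-[K[0][2],K[1][2]])/K[0][0]
    if d.get("fish"):
        r=np.linalg.norm(v,axis=1,keepdims=True)+1e-9
        c=np.hstack([v/r*np.sin(r),np.cos(r)])
    else: c=np.hstack([v,np.ones((len(v),1))]); c/=np.linalg.norm(c,axis=1,keepdims=True)
    return R.from_quat(d["orientation"]).apply(c)
def plane(d,px,z):
    w=ray(d,px);o=np.array(d["origin"]);return o+w*((z-o[2])/w[:,2])[:,None]
def tri(views):
    A=np.zeros((3,3));b=np.zeros(3)
    for d,p in views:
        w=ray(d,p)[0];M=np.eye(3)-np.outer(w,w);A+=M;b+=M@np.array(d["origin"])
    x=np.linalg.solve(A,b);res=[np.linalg.norm((np.eye(3)-np.outer(ray(d,p)[0],ray(d,p)[0]))@(x-d["origin"])) for d,p in views]
    return x,max(res)
def img(n):
    d=get_image(n);d["fish"]=n=="wrist";d["hsv"]=cv2.cvtColor(d["color"],cv2.COLOR_RGB2HSV);return d
def show(d,f,x0,y0,x1,y1,s): 
    cv2.imwrite(f"pics/{f}.png",cv2.resize(d["color"][y0:y1,x0:x1,::-1],None,fx=s,fy=s,interpolation=cv2.INTER_CUBIC))
def blob(d,lo,hi,box=None,near=None,k=3):
    m=cv2.inRange(d["hsv"],np.array(lo),np.array(hi))
    if box: z=np.zeros_like(m);x0,y0,x1,y1=box;z[y0:y1,x0:x1]=m[y0:y1,x0:x1];m=z
    if k: m=cv2.morphologyEx(m,cv2.MORPH_CLOSE,np.ones((k,k),np.uint8))
    c,_=cv2.findContours(m,cv2.RETR_EXTERNAL,cv2.CHAIN_APPROX_NONE)
    return max(c,key=cv2.contourArea)
E
python3 - <<'E'
from h import *
t=img("top");s=img("side")
A=t["color"][110:250,110:350];B=s["color"][140:320,140:340]
A=cv2.resize(A,None,fx=3.3,fy=3.3,interpolation=2)[:,:,::-1]
B=cv2.resize(B,None,fx=2.2*0.7,fy=2.2*0.7,interpolation=2)[:,:,::-1]
A=A[:,:792]
C=np.zeros((A.shape[0]+0,800,3),np.uint8);C[:,:A.shape[1]]=A
cv2.imwrite("pics/c1.png",C)
# rough
print("heel",plane(t,[[327,217]],45),"tray",plane(t,[[250,211]],44),"pack",plane(t,[[187,200]],36),"rack",plane(t,[[136,221]],40))
for n,z,p,q in(("spot",43,(328,217),(322,174)),("handle",132,(123,220),(166,267)),("pack",36,(187,199),(208,240))):print(n,tri([(t,p),(s,q)]))
w=img("wrist");st=read_state();M=R.from_quat(st["ee_rot"]);print("tool axes cols",M.as_matrix().round(3).tolist())
print("cam in tool",M.inv().apply(np.array(w["origin"])-st["position"]).round(1),(M.inv()*R.from_quat(w["orientation"])).as_matrix().round(3).tolist())
E
```

```text
heel [[ 499.50197751 -192.76059006   45.        ]] tray [[511.09072405  21.66121663  44.        ]] pack [[538.37908704 201.90926574  36.        ]] rack [[475.34728704 343.30852726  40.        ]]
spot (array([ 499.301553  , -196.61786823,   40.1551033 ]), np.float64(0.5269210538347301))
handle (array([477.73152356, 347.75513126, 129.27192266]), np.float64(2.0507839785085102))
pack (array([540.87916312, 202.17487335,  32.69891205]), np.float64(0.7950846365716199))
tool axes cols [[-0.313, -0.0, -0.95], [0.95, 0.001, -0.313], [0.001, -1.0, 0.0]]
cam in tool [  -0.3 -143.8   68.8] [[1.0, 0.001, 0.001], [-0.001, -0.268, 0.963], [0.001, -0.963, -0.268]]
```

View pics/c1.png

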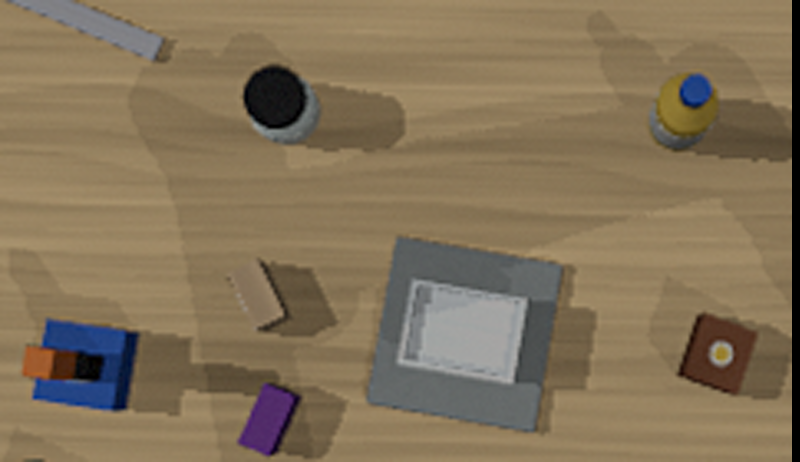

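The crop confirms it: the packing is the tan plywood block, not the purple one. The blue rack holds the gauge. The spot, handle and packing top triangulate to about 40, 129 and 33 mm, against 42.7, 132 and 36 expected, so they agree within calibration. I'm going to the heel.

Emit:
play_rows(series=[[0.028,0,-0.041,0,0,0,0.085],[0.028,0,-0.041,0,0,0,0.085],[0.028,0,-0.041,0,0,0,0.085],[0.028,0,-0.041,0,0,0,0.085],[0.028,0,-0.041,0,0,0,0.085],[0.028,0,-0.041,0,0,0,0.085],[0.028,0,-0.041,0,0,0,0.085],[0.028,0,-0.041,0,0,0,0.085],[0.028,0,-0.041,0,0,0,0.085],[0.028,0,-0.041,0,0,0,0.085]])

```text
clock: 1.3
position: [499.8, -198.4, 230.4]
ee_rot: [0.418, 0.571, -0.57, -0.417]
contact_force: [1.8, -1.2, -0.2]
gripper_width: 84.7
```

Emit:
play_rows(series=[[0,0.01,0,0,-0.138,0,0.085],[0,0.01,0,0,-0.138,0,0.085],[0,0.01,0,0,-0.138,0,0.085],[0,0.01,0,0,-0.138,0,0.085],[0,0.01,0,0,-0.138,0,0.085],[0,0.01,0,0,-0.138,0,0.085],[0,0.01,0,0,-0.138,0,0.085],[0,0,0,0,0,0,0.085],[0,0,0,0,0,0,0.085]])

```text
clock: 2.2
position: [505.4, -191.3, 158.6]
ee_rot: [0.09, 0.702, -0.702, -0.086]
contact_force: [0.1, -0.1, 0.8]
gripper_width: 84.6
```

```bash
python3 - <<'E'
from h import *
s=read_state();print(s["position"],s["joints"],R.from_quat(s["ee_rot"]).as_matrix().round(3).tolist(),s["contact_force"])
w=img("wrist");show(w,"w1",100,50,420,340,2)
E
```

```text
[ 505.3623656  -191.3081827   158.62459975] [-6.15634137e-02  3.05489047e-01 -3.08617760e-01  2.21030108e-04
 -9.51572246e-01 -1.88221940e-01] [[-0.969, 0.005, -0.247], [0.247, -0.0, -0.969], [-0.005, -1.0, -0.001]] [ 0.06458001 -0.10379074  0.79780034]
```

View pics/w1.png

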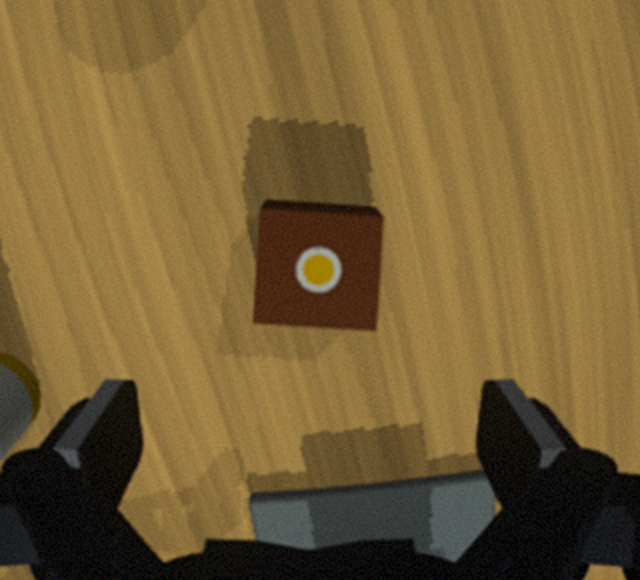

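The wrist view shows the heel face with corners at about (262,212), (382,216), (377,330) and (254,323) in the 2x crop, and the spot at (318,270). I'll test both slope directions against the known sizes.

```bash
python3 - <<'E'
from h import *
w=img("wrist");t=img("top");s=img("side")
def cor(d,lo,hi,box):
    c=blob(d,lo,hi,box);h=cv2.convexHull(c);
    q=cv2.approxPolyDP(h,0.06*cv2.arcLength(h,True),True)[:,0];return cv2.contourArea(c),q
b=(200,140,310,225)
print(w["hsv"][170,240],w["hsv"][152,260],w["hsv"][200,260],w["hsv"][170,330])
m=cv2.inRange(w["hsv"],np.array((0,110,56)),np.array((12,255,130)))
ar,q=cor(w,(0,110,0),(12,255,140),b);print(ar,q.tolist())
P=np.array([[262,212],[382,216],[377,330],[254,323]])/2+[100,50]
for name,hs in(("low at img top",(36,36,49.4,49.4)),("high at img top",(49.4,49.4,36,36))):
    X=np.array([plane(w,[p],z)[0] for p,z in zip(P,hs)])
    e=[np.linalg.norm(X[i,:2]-X[(i+1)%4,:2]).round(1) for i in range(4)];v=X[0]-X[1]+X[3]-X[2]
    print(name,e,X.mean(0).round(1),"yaw x",np.degrees(np.arctan2(v[1],v[0])))
def spot(d,box):
    c=blob(d,(18,120,90),(35,255,255),box);M=cv2.moments(c);return [M["m10"]/M["m00"],M["m01"]/M["m00"]]
sw=spot(w,b);st=spot(t,(310,200,345,235));ss=spot(s,(305,160,340,195));print(sw,st,ss)
print(tri([(w,sw),(t,st)]),tri([(w,sw),(s,ss)]),tri([(w,sw),(t,st),(s,ss)]),plane(w,[sw],42.7))
E
```

```text
[ 10 187  75] [ 16 182  35] [ 12 189  73] [ 20 150 138]
3501.5 [[233, 151], [288, 155], [286, 213], [227, 210]]
low at img top [np.float64(54.4), np.float64(50.0), np.float64(55.7), np.float64(48.5)] [ 499.2 -195.3   42.7] yaw x -16.84626356119851
high at img top [np.float64(51.7), np.float64(56.7), np.float64(58.6), np.float64(55.2)] [ 499.6 -194.    42.7] yaw x -16.887663844336583Traceback (most recent call last):
  File "<stdin>", line 17, in <module>
  File "<stdin>", line 16, in spot
  File "h.py", line 29, in blob
    return max(c,key=cv2.contourArea)
ValueError: max() iterable argument is empty
```

"Low at image top" fits (50.0/48.5 by 54.4/55.7 mm, centre z 42.7), so the low side faces world −y. The heel x yaw is −16.85°. I'm going down to grasp.

Emit:
play_rows(series=[[0.005,0,0.0055,0,0.044,0,0.085],[0,0.03,0,0,0,0,0.085],[0,0.035,0,0,0,0,0.085],[0,0.03,0,0,0,0,0.085],[0,0.02,0,0,0,0,0.085],[0,0,0,0,0,0,0.085],[0,0,0,0,0,0,0.085]])

```text
clock: 3.1
position: [505.3, -196.7, 46.3]
ee_rot: [-0.112, -0.699, 0.699, 0.098]
contact_force: [0.8, 0.4, 0.3]
gripper_width: 85.6
```

```bash
python3 - <<'E'
from h import *
s=read_state();print(s["position"],R.from_quat(s["ee_rot"]).as_matrix().round(3).tolist(),s["contact_force"])
w=img("wrist");t=img("top")
# tray: grey/white interior in top; corners of stand plate
m=cv2.inRange(t["hsv"],np.array((85,5,60)),np.array((125,90,255)))
print(t["hsv"][190,235],t["hsv"][211,250],t["hsv"][230,265])
c=blob(t,(80,0,60),(130,90,255),(210,170,295,250));r=cv2.minAreaRect(c);print(r)
B=cv2.boxPoints(r);X=plane(t,B,12);print(X.round(1).tolist(),X.mean(0))
E
```

```text
[ 505.31514242 -196.71153952   46.25260351] [[-0.955, 0.02, -0.295], [0.295, -0.003, -0.956], [-0.02, -1.0, -0.003]] [0.82095094 0.35775894 0.287746  ]
[83 10 99] [ 21  19 137] [ 27  19 124]
((238.43243408203125, 208.90541076660156), (26.797035217285156, 50.6348876953125), 9.462323188781738)
[[451.1, 104.8, 12.0], [596.1, 85.5, 12.0], [584.9, 8.2, 12.0], [440.4, 28.4, 12.0]] [518.12755549  56.73405701  12.        ]
```

Emit:
play_rows(series=[[0.006,0,0.0005,0,0,-0.02,0.085],[0.0,0,0,0,0,0,0.085],[0,0.018,0,0,0,0,0.085],[0,0.018,0,0,0,0,0.085],[0,0,0,0,0,0,0.085]])

```text
clock: 3.7
position: [503.4, -195.6, 15.8]
ee_rot: [0.11, 0.701, -0.698, -0.101]
contact_force: [0.0, -0.2, 0.4]
gripper_width: 85.3
```

```bash
python3 - <<'E'
from h import *
s=read_state();print(s["position"],R.from_quat(s["ee_rot"]).as_matrix().round(3).tolist(),s["contact_force"])
w=img("wrist");t=img("top")
G=t["color"][165:255,205:300];cv2.imwrite("pics/tray.png",cv2.resize(np.hstack([G[:,:,::-1]]),None,fx=6,fy=6,interpolation=2))
cv2.imwrite("pics/w2.png",w["color"][:,:,::-1])
E
```

```text
[ 503.39035956 -195.62007415   15.81233515] [[-0.956, 0.013, -0.295], [0.295, 0.002, -0.956], [-0.011, -1.0, -0.006]] [ 0.02648796 -0.23263672  0.4118732 ]
```

View pics/tray.png

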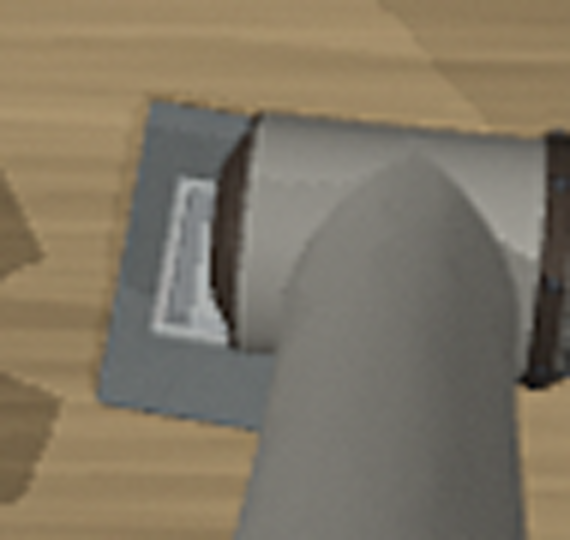

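The arm hides most of the tray in this view, so I'll measure it from the first top image. I'll go down the last bit, then grip and lift.

Emit:
play_rows(series=[[0.003,0.007,0,0,0,-0.012,0.085],[0,0,0,0,0,0,0.085],[0,0,0,0,0,0,0.03],[0,0,0,0,0,0,0.03],[0,0,0,0,0,0,0.03],[0,0,0,0,0,0,0.03],[0,0,0,0,0,0,0.03],[0,0,0,0,0,0,0.03]])

```text
clock: 4.6
position: [503.6, -195.0, 13.2]
ee_rot: [0.108, 0.701, -0.697, -0.102]
contact_force: [0.4, 0.4, -0.6]
gripper_width: 55.1
```

Emit:
play_rows(series=[[0,0,0,0,0,0,0.03],[0,-0.02,0,0,0,0,0.03],[0,-0.035,0,0,0,0,0.03],[0,-0.045,0,0,0,0,0.03],[0,0,0,0,0,0,0.03]])

```text
clock: 5.1
position: [501.7, -195.6, 114.4]
ee_rot: [0.106, 0.701, -0.697, -0.104]
contact_force: [0.7, -0.2, -0.9]
gripper_width: 55.2
```

```bash
python3 - <<'E'
from h import *
s=read_state();print(s["position"],R.from_quat(s["ee_rot"]).as_matrix().round(3).tolist(),s["contact_force"],s["gripper_width"])
w=img("wrist");cv2.imwrite("pics/w3.png",w["color"][:,:,::-1])
# tray from first top/side pictures (recalibrated views are fixed)
t=img("top");sd=img("side")
for d,f,box in((t,"top0",(210,170,295,250)),(sd,"side0",(220,180,310,250))):
    d["hsv"]=cv2.cvtColor(cv2.imread(f"pics/{f}.png"),cv2.COLOR_BGR2HSV);h=d["hsv"]
    d["color"]=cv2.imread(f"pics/{f}.png")[:,:,::-1]
    x0,y0,x1,y1=box
    m=np.zeros(h.shape[:2],np.uint8);m[y0:y1,x0:x1]=((h[y0:y1,x0:x1,1]<60)&(h[y0:y1,x0:x1,2]>80))*255
    m=cv2.morphologyEx(m,cv2.MORPH_OPEN,np.ones((3,3)))
    c=max(cv2.findContours(m,0,1)[0],key=cv2.contourArea);hl=cv2.convexHull(c)
    q=cv2.approxPolyDP(hl,0.04*cv2.arcLength(hl,True),True)[:,0];print(f,q.tolist());X=plane(d,q,12)
    print(X.round(1)[:,:2].tolist(),X.mean(0).round(1))
    # bright rim
    i=((h[...,2]>160)&(m>0)).astype(np.uint8)*255
    c=max(cv2.findContours(i,0,1)[0],key=cv2.contourArea);r=cv2.minAreaRect(cv2.convexHull(c));print("rim",r)
    X=plane(d,cv2.boxPoints(r),54);print(X.round(1)[:,:2].tolist(),X.mean(0).round(1))
a=cv2.resize(t["color"][170:250,210:295,::-1],(400,400),interpolation=2);b=cv2.resize(sd["color"][180:250,220:310,::-1],(400,400),interpolation=2)
cv2.imwrite("pics/tr2.png",np.hstack([a,b]))
E
```

```text
[ 501.69737528 -195.62180982  114.36045735] [[-0.956, 0.003, -0.294], [0.294, 0.005, -0.956], [-0.001, -1.0, -0.005]] [ 0.74696524 -0.23409678 -0.9230853 ] 55.1768808917742
top0 [[230, 182], [279, 190], [271, 240], [221, 231]]
[[595.3, 83.6], [575.1, -59.2], [431.0, -39.1], [453.0, 105.0]] [513.6  22.6  12. ]
rim ((250.9520263671875, 209.7639923095703), (25.759506225585938, 21.197927474975586), 10.304845809936523)
[[490.7, 58.4], [548.9, 49.6], [537.7, -21.2], [479.7, -12.1]] [514.2  18.7  54. ]
side0 [[272, 190], [302, 222], [257, 245], [230, 210]]
[[571.9, -59.7], [428.0, -32.4], [455.2, 110.8], [595.5, 83.0]] [512.6  25.4  12. ]
rim ((265.60003662109375, 205.20001220703125), (21.466251373291016, 38.460365295410156), 63.43495178222656)
[[556.4, 65.9], [539.9, -49.8], [470.4, -16.0], [489.2, 92.8]] [514.   23.2  54. ]
```

View pics/w3.png

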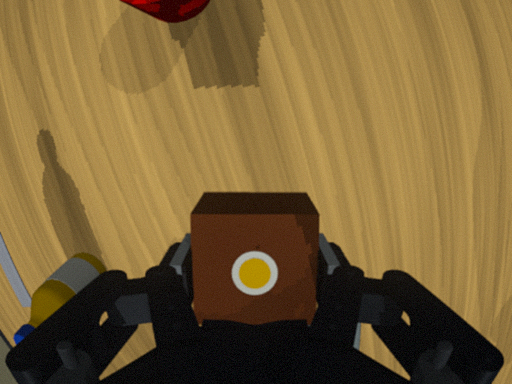

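The heel is gripped straight, the width is 55 mm, and the spot is at (254,272). The stand centre is about (513.5, 24), with edges of 144 mm and yaw about −8°. I'll carry the heel past the tray to measure the tray with the wrist camera.

Emit:
play_rows(series=[[0,-0.015,0,0,-0.078,0,0.03],[0,-0.015,0,0,-0.078,0,0.03],[0.0045,0,-0.039,0,0,0,0.03],[0.0045,0,-0.039,0,0,0,0.03],[0.0045,0,-0.039,0,0,0,0.03],[0.0045,0,-0.039,0,0,0,0.03],[0.0045,0,-0.039,0,0,0,0.03],[0.0045,0,-0.039,0,0,0,0.03],[0.0045,0,-0.039,0,0,0,0.03],[0.0045,0,-0.039,0,0,0,0.03]])

```text
clock: 6.25
position: [494.9, 124.7, 122.5]
ee_rot: [-0.036, -0.705, 0.705, 0.07]
contact_force: [0.9, 0.5, -1.0]
gripper_width: 55.0
```

Emit:
play_rows(series=[[0,0,0,0,0,0,0.03]])

```text
clock: 6.35
position: [494.7, 128.2, 120.8]
ee_rot: [-0.034, -0.705, 0.705, 0.069]
contact_force: [0.3, -0.4, -0.9]
gripper_width: 55.4
```

```bash
python3 - <<'E'
from h import *
s=read_state();print(s["position"],R.from_quat(s["ee_rot"]).as_matrix().round(3).tolist(),s["contact_force"],s["gripper_width"])
w=img("wrist");show(w,"w4",100,0,420,290,2.4)
p=np.array(s["position"]);X=plane(w,[[254,272]],p[2]-13.2+42.7)[0]
print("spot rel TCP in tool",R.from_quat(s["ee_rot"]).inv().apply(X-p).round(1))
E
```

```text
[494.71239576 128.20494047 120.77547421] [[-0.988, -0.049, -0.145], [0.145, 0.003, -0.989], [0.049, -0.999, 0.005]] [ 0.27211964 -0.39213166 -0.85730895] 55.355196367669656
spot rel TCP in tool [  0.7 -29.5   1.5]
```

View pics/w4.png

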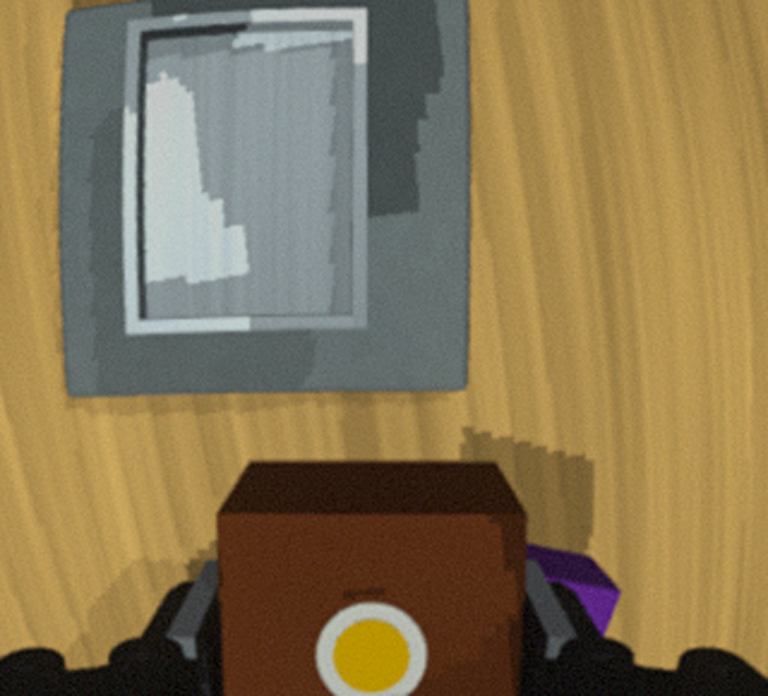

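The wrist view shows the whole tray. The outer rim corners in the crop are at about (127,18), (366,8), (367,327) and (126,334). I'll cast them at z = 54 and check the 72 x 98 mm size, and check the height by triangulating with the top view.

```bash
cat >> h.py <<'E'
def tool(v):
    """world delta (mm) -> tool axes mm now, plus current state"""
    s=read_state();return R.from_quat(s["ee_rot"]).inv().apply(v).round(1)
def level(yaw):
    """rotvec in tool axes bringing tool to pointing down with tool-x at world yaw (deg)"""
    a=np.radians(yaw);x=np.array([np.cos(a),np.sin(a),0]);y=np.array([0,0,-1.]);T=R.from_matrix(np.c_[x,y,np.cross(x,y)])
    return (R.from_quat(read_state()["ee_rot"]).inv()*T).as_rotvec().round(4)
E
python3 - <<'E'
from h import *
w=img("wrist");t=img("top");s=read_state();p=np.array(s["position"])
P=np.array([[127,18],[366,8],[367,327],[126,334]])/2.4+[100,0]
for z in(50,54,58):
    X=plane(w,P,z);e=[np.linalg.norm(X[i]-X[(i+1)%4]).round(1) for i in range(4)]
    print(z,X.mean(0).round(1),e)
X=plane(w,P,54);v=X[1]+X[0]-X[2]-X[3];u=X[0]+X[3]-X[1]-X[2];print(X.round(1).tolist(),"y axis dir",np.degrees(np.arctan2(-v[1],-v[0]))-90,"x dir",np.degrees(np.arctan2(u[1],u[0])))
print("height tri w/top:",tri([(w,P.mean(0)),(t,[250.95,209.8])]))
S=np.array([[66,8],[463,0],[467,388],[68,395]])/2.4+[100,0];print("stand bottom edge",plane(w,S[2:],12).round(1).tolist())
print(level(171.8))
E
```

```text
50 [511.8  19.4  50. ] [np.float64(73.7), np.float64(100.1), np.float64(73.9), np.float64(101.1)]
54 [511.4  20.1  54. ] [np.float64(72.3), np.float64(98.2), np.float64(72.6), np.float64(99.2)]
58 [511.   20.8  58. ] [np.float64(71.0), np.float64(96.4), np.float64(71.2), np.float64(97.3)]
[[540.0, -34.4, 54.0], [468.6, -23.1, 54.0], [482.7, 74.1, 54.0], [554.5, 63.7, 54.0]] y axis dir -8.30047363884053 x dir -8.64848893820157
height tri w/top: (array([513.84622189,  19.34563932,  31.64453372]), np.float64(1.2586181210954526))
stand bottom edge [[448.5, 104.4, 12.0], [594.6, 82.6, 12.0]]
[-0.0057 -0.0074  0.0507]
```

The rim at z = 54 gives 72.3 x 98.2 mm (expected 72 x 98). The tray centre is (511.4, 20.1), yaw −8.4°. The top-view triangulation height of 31.6 is from a poor rim blob with a short baseline, so I'm leaving it out in favour of the size check. The heel goes to tray y = −17.5, which puts the TCP at (509.7, 4.3).

Emit:
play_rows(series=[[0,0,0,-0.006,-0.007,0.05,0.03],[-0.011,0,0.04,0,0,0,0.03],[-0.011,0,0.04,0,0,0,0.03],[-0.011,0,0.04,0,0,0,0.03],[0,0,0,0,0,0,0.03],[0,0,0,0,0,0,0.03]])

```text
clock: 7.1
position: [506.1, -10.1, 117.3]
ee_rot: [-0.051, -0.704, 0.706, 0.055]
contact_force: [0.6, -0.2, -1.6]
gripper_width: 55.2
```

```bash
python3 - <<'E'
from h import *
s=read_state();p=np.array(s["position"]);print(p,level(171.6),tool(np.array([509.7,4.3,p[2]])-p),s["contact_force"])
E
```

```text
[506.07474204 -10.09461301 117.27669274] [-0.0039 -0.0037  0.006 ] [ -1.4  -0.1 -14.8] [ 0.57189452 -0.16835726 -1.56758016]
```

Emit:
play_rows(series=[[-0.0015,0.01,-0.0145,-0.004,-0.004,0.006,0.03],[0,0.015,0,0,0,0,0.03],[0,0.012,0,0,0,0,0.03],[0,0,0,0,0,0,0.03],[0,0,0,0,0,0,0.03]])

```text
clock: 7.6
position: [508.5, 3.1, 78.8]
ee_rot: [-0.052, -0.705, 0.705, 0.053]
contact_force: [-0.4, -0.2, -0.7]
gripper_width: 55.1
```

```bash
python3 - <<'E'
from h import *
s=read_state();p=np.array(s["position"]);print(p,level(171.6),tool(np.array([509.7,4.3,p[2]])-p),s["contact_force"])
w=img("wrist");cv2.imwrite("pics/w5.png",w["color"][:,:,::-1])
E
```

```text
[508.45546593   3.11716392  78.80799585] [-0.0004 -0.0024  0.0009] [-1.1 -0.  -1.4] [-0.40252091 -0.23569912 -0.69588686]
```

Emit:
play_rows(series=[[-0.0015,0.005,-0.0015,0,-0.002,0,0.03],[0,0.006,0,0,0,0,0.03],[0,0.004,0,0,0,0,0.03],[0,0,0,0,0,0,0.03],[0,0,0,0,0,0,0.03]])

```text
clock: 8.15
position: [511.1, 5.0, 64.0]
ee_rot: [0.052, 0.705, -0.705, -0.051]
contact_force: [-0.9, -0.0, -2.0]
gripper_width: 55.0
```

Emit:
play_rows(series=[[0,0.003,0,0,0,0,0.03],[0,0,0,0,0,0,0.03]])

```text
clock: 8.35
position: [511.2, 5.0, 61.0]
ee_rot: [0.053, 0.706, -0.705, -0.051]
contact_force: [0.7, -1.2, -1.1]
gripper_width: 54.9
```

```bash
python3 - <<'E'
from h import *
s=read_state();p=np.array(s["position"]);print(p,level(171.6),tool(np.array([509.7,4.3,p[2]])-p),s["contact_force"])
E
```

```text
[511.22079872   4.96352458  60.97148182] [ 0.0011  0.     -0.0021] [ 1.4 -0.   0.9] [ 0.68875875 -1.19948516 -1.13588672]
```

Inside the rim now, with no contact yet. Two small steps down, correcting 1 mm, then release.

Emit:
play_rows(series=[[0.001,0.002,0.001,0,0,0,0.03],[0,0,0,0,0,0,0.03],[0,0.0015,0,0,0,0,0.03],[0,0,0,0,0,0,0.03]])

```text
clock: 8.75
position: [510.6, 4.4, 57.5]
ee_rot: [0.053, 0.706, -0.705, -0.051]
contact_force: [0.5, 0.3, -2.1]
gripper_width: 55.3
```

```bash
python3 - <<'E'
from h import *
s=read_state();p=np.array(s["position"]);print(p,tool(np.array([509.7,4.3,p[2]])-p),s["contact_force"])
E
```

```text
[510.55327151   4.37486094  57.49786861] [ 0.8 -0.   0.2] [ 0.47441652  0.27360873 -2.12952779]
```

Emit:
play_rows(series=[[0,0.0015,0,0,0,0,0.03],[0,0,0,0,0,0,0.03],[0,0,0,0,0,0,0.06],[0,0,0,0,0,0,0.07],[0,0,0,0,0,0,0.08],[0,0,0,0,0,0,0.085],[0,0,0,0,0,0,0.085]])

```text
clock: 9.45
position: [510.9, 4.1, 56.6]
ee_rot: [0.053, 0.706, -0.705, -0.05]
contact_force: [0.1, 0.3, -0.4]
gripper_width: 84.9
```

Emit:
play_rows(series=[[0,-0.02,0,0,0,0,0.085],[0,-0.03,0,0,0,0,0.085],[0,-0.03,0,0,0,0,0.085],[0,-0.03,0,0,0,0,0.085],[0,0,0,0,0,0,0.085]])

```text
clock: 9.95
position: [509.7, 3.6, 169.2]
ee_rot: [-0.052, -0.705, 0.706, 0.052]
contact_force: [-0.7, 0.9, -0.1]
gripper_width: 84.9
```

```bash
python3 - <<'E'
from h import *
s=read_state();p=np.array(s["position"]);print(p,s["contact_force"],s["joints"],tool(np.array([540,290,p[2]])-p))
# packing yaw from first top picture
t=img("top");h=cv2.cvtColor(cv2.imread("pics/w3.png"),cv2.COLOR_BGR2HSV)
w=img("wrist");cv2.imwrite("pics/w6.png",w["color"][:,:,::-1])
P=np.array([[255,257],[288,317],[262,331],[230,272]])/3.3+[110,110]
X=plane(t,P,36);print(X.round(1)[:,:2].tolist())
E
```

```text
[509.69527369   3.57131723 169.20321218] [-0.74345655  0.9340285  -0.09148727] [ 0.32639083  0.24700594 -0.3628331   0.00097974 -0.96110487 -0.4731574 ] [ 1.170e+01 -2.000e-01 -2.878e+02]
[[573.0, 202.6], [521.9, 171.9], [509.3, 193.8], [559.5, 223.7]]
```

Emit:
play_rows(series=[[0,0,-0.039,0,0,0,0.085],[0,0,-0.039,0,0,0,0.085],[0,0,-0.039,0,0,0,0.085],[0,0,-0.039,0,0,0,0.085],[0,0,-0.036,0,0,0,0.085]])

```text
clock: 10.55
position: [531.8, 193.3, 157.2]
ee_rot: [-0.048, -0.702, 0.708, 0.063]
contact_force: [0.2, 0.4, -0.0]
gripper_width: 85.1
```

Emit:
play_rows(series=[[0,0,0,0,-0.138,0,0.085],[0,0,0,0,-0.138,0,0.085],[0,0,0,0,-0.138,0,0.085],[0,0,0,0,-0.138,0,0.085],[0,0,0,0,-0.138,0,0.085],[0,0,0,0,0,0,0.085]])

```text
clock: 11.15
position: [527.0, 196.7, 144.7]
ee_rot: [0.212, -0.677, 0.681, -0.182]
contact_force: [-0.6, 0.2, 0.5]
gripper_width: 84.9
```

```bash
python3 - <<'E'
from h import *
s=read_state();p=np.array(s["position"]);print(p,s["contact_force"],level(211))
w=img("wrist");show(w,"w7",60,80,460,384,2)
E
```

```text
[527.01831285 196.6674176  144.70151019] [-0.59530895  0.19699417  0.47032099] [0.0051 0.0245 0.0429]
```

View pics/w7.png

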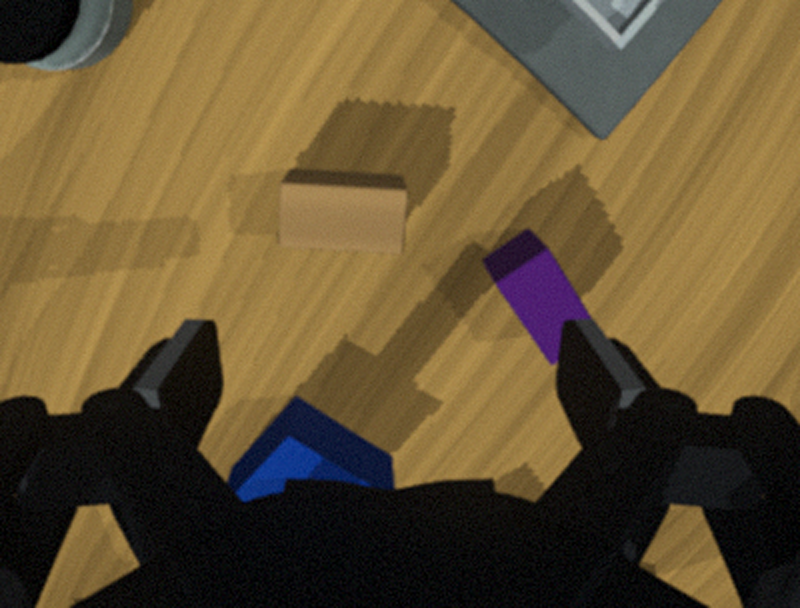

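The packing top face in the crop has corners at about (283,183), (406,189), (402,252) and (279,244). The purple decoy corner is at (485,262), just clear of the right finger, so I'll open a bit less.

```bash
python3 - <<'E'
from h import *
w=img("wrist");t=img("top");s=img("side");p=np.array(read_state()["position"])
P=np.array([[283,183],[406,189],[402,252],[279,244]])/2+[60,80]
for z in(33,36,39):
    X=plane(w,P,z);print(z,X.mean(0).round(1),[np.linalg.norm(X[i]-X[(i+1)%4]).round(1) for i in range(4)])
X=plane(w,P,36);u=X[1]+X[2]-X[0]-X[3];yw=np.degrees(np.arctan2(u[1],u[0]));print("yaw",yw)
print(tri([(w,P.mean(0)),(t,(np.array([258.7,294.2])/3.3+110))]),tri([(w,P.mean(0)),(s,[208,240])]))
print(level(yw%360),tool([X.mean(0)[0]-p[0],X.mean(0)[1]-p[1],0]))
E
```

```text
33 [540.3 202.6  33. ] [np.float64(54.1), np.float64(29.1), np.float64(55.7), np.float64(28.1)]
36 [540.7 201.9  36. ] [np.float64(53.5), np.float64(28.7), np.float64(55.0), np.float64(27.8)]
39 [541.  201.1  39. ] [np.float64(52.8), np.float64(28.4), np.float64(54.4), np.float64(27.5)]
yaw -151.7809303891209
(array([540.89298173, 198.93598633,  40.03328816]), np.float64(1.741727790966485)) (array([540.15890708, 202.11212527,  33.12268095]), np.float64(0.32552380701681133))
[0.0039 0.071  0.0408] [-13.6  -0.6   2.7]
```

Emit:
play_rows(series=[[-0.0135,0,0.0025,0.004,0.07,0.04,0.075],[0,0.02,0,0,0,0,0.075],[0,0.03,0,0,0,0,0.075],[0,0.02,0,0,0,0,0.075],[0,0,0,0,0,0,0.075]])

```text
clock: 11.85
position: [542.4, 202.7, 74.7]
ee_rot: [-0.167, 0.687, -0.686, 0.171]
contact_force: [-1.5, 0.1, -0.1]
gripper_width: 75.0
```

```bash
python3 - <<'E'
from h import *
s=read_state();p=np.array(s["position"]);print(p,s["contact_force"],level(208.2),tool([540.6-p[0],202-p[1],13-p[2]]),s["gripper_width"])
E
```

```text
[542.35006379 202.69876253  74.74366887] [-1.52216258  0.14686504 -0.05708059] [ 0.0001 -0.01   -0.0056] [ 2.2 61.7 -0.2] 75.0356859398178
```

Emit:
play_rows(series=[[0.002,0.02,0,0,-0.01,-0.005,0.075],[0,0.02,0,0,0,0,0.075],[0,0.015,0,0,0,0,0.075],[0,0.005,0,0,0,0,0.075],[0,0,0,0,0,0,0.075]])

```text
clock: 12.35
position: [544.5, 203.7, 18.0]
ee_rot: [-0.168, 0.687, -0.685, 0.174]
contact_force: [-0.1, 0.2, 1.5]
gripper_width: 74.7
```

```bash
python3 - <<'E'
from h import *
s=read_state();p=np.array(s["position"]);print(p,s["contact_force"],level(208.2),tool([540.6-p[0],202-p[1],13-p[2]]),s["gripper_width"])
E
```

```text
[544.45905113 203.66535116  17.96439839] [-0.1319433   0.17071756  1.51013226] [-0.0004 -0.0027 -0.0089] [ 4.2  4.9 -0.3] 74.70366699059178
```

Emit:
play_rows(series=[[0.004,0.005,0,0,0,-0.009,0.075],[0,0,0,0,0,0,0.075],[0,0,0,0,0,0,0.03],[0,0,0,0,0,0,0.03],[0,0,0,0,0,0,0.03],[0,0,0,0,0,0,0.03],[0,0,0,0,0,0,0.03]])

```text
clock: 13.05
position: [543.2, 203.3, 17.4]
ee_rot: [-0.169, 0.687, -0.685, 0.174]
contact_force: [0.2, 0.1, -0.2]
gripper_width: 55.0
```

```bash
python3 - <<'E'
from h import *
s=read_state();p=np.array(s["position"]);print(p,s["contact_force"],level(208.2),tool([540.6-p[0],202-p[1],13-p[2]]),s["gripper_width"])
E
```

```text
[543.17818675 203.2778407   17.41683242] [ 0.19137382  0.05847237 -0.23802678] [ 0.0002 -0.0027 -0.0073] [ 2.9  4.4 -0.1] 55.00053106035488
```

Emit:
play_rows(series=[[0,-0.015,0,0,0,0,0.03],[0,-0.03,0,0,0,0,0.03],[0,-0.04,0,0,0,0,0.03],[0,-0.02,0,0,0.128,0,0.03],[0,0,0,0,0.128,0,0.03],[0,0,0,0,0.128,0,0.03],[0,0,0,0,0.128,0,0.03],[0,0,0,0,0.128,0,0.03],[0,0,0,0,0,0,0.03]])

```text
clock: 13.95
position: [541.2, 201.9, 125.3]
ee_rot: [0.063, 0.705, -0.704, -0.061]
contact_force: [0.1, 0.3, -0.3]
gripper_width: 54.4
```

```bash
python3 - <<'E'
from h import *
s=read_state();p=np.array(s["position"]);print(p,s["contact_force"],level(171.6),tool([515.3-p[0],46.8-p[1],0]),s["gripper_width"])
w=img("wrist");cv2.imwrite("pics/w8.png",w["color"][:,:,::-1])
E
```

```text
[541.15626111 201.94313651 125.27335725] [ 0.11487735  0.28897637 -0.31681605] [ 0.0022 -0.03   -0.0024] [ -1.8  -0.3 157.3] 54.40927693552161
```

View pics/w8.png

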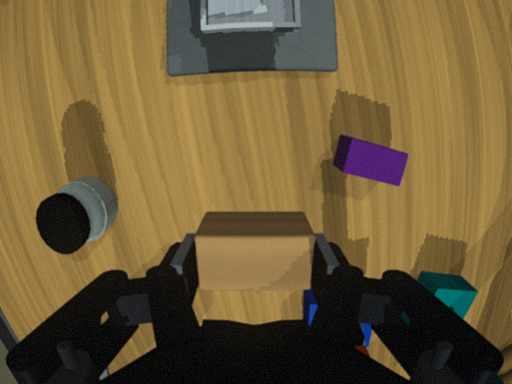

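The packing is held square, and the jar and purple decoy are undisturbed. I'll move partway and check the heel in the tray.

Emit:
play_rows(series=[[-0.001,0,0.036,0,-0.03,0,0.03],[0,0,0.036,0,0,0,0.03],[0,0,0,0,0,0,0.03],[0,0,0,0,0,0,0.03]])

```text
clock: 14.4
position: [530.4, 129.3, 124.3]
ee_rot: [0.047, 0.706, -0.705, -0.046]
contact_force: [-0.5, -0.1, 0.1]
gripper_width: 54.4
```

```bash
python3 - <<'E'
from h import *
s=read_state();p=np.array(s["position"]);print(p,level(171.6),tool([515.3-p[0],46.8-p[1],0]))
w=img("wrist");show(w,"w9",100,0,420,300,2.4)
X=plane(w,[[195,236],[313,236],[310,290],[199,290]],p[2]-17.4+36);T=R.from_quat(s["ee_rot"]).inv().apply(X-p);print(T.round(1).tolist(),T.mean(0))
E
```

```text
[530.41568898 129.27334286 124.2644811 ] [ 0.0016  0.0157 -0.0018] [ 4.2 -0.1 83.7]
[[-26.8, -18.6, 13.9], [28.0, -18.7, 14.0], [29.0, -18.6, -16.2], [-27.2, -18.5, -16.3]] [  0.74822461 -18.59954446  -1.16493002]
```

View pics/w9.png

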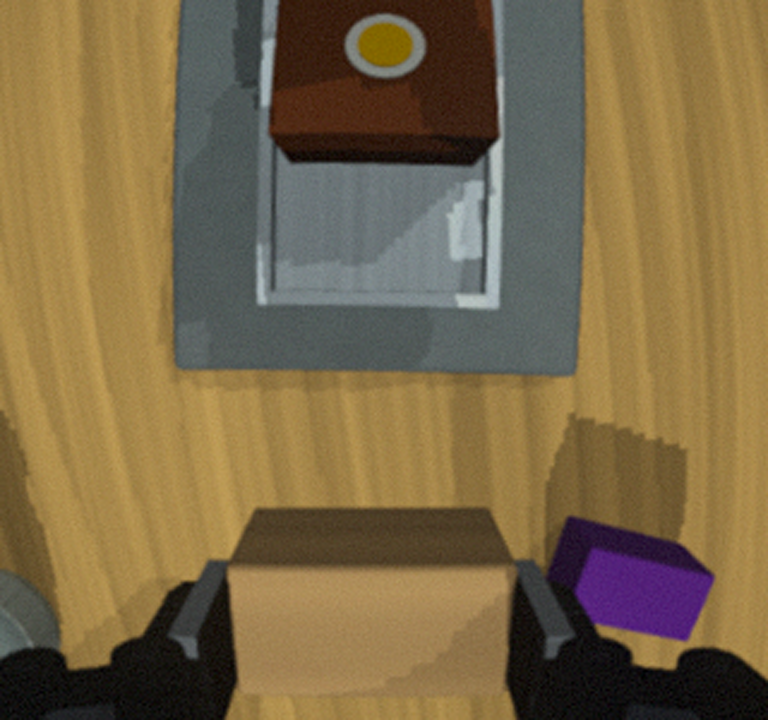

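The heel sits flat in the tray. Its lower +y edge is at crop (291,160)–(474,160) and the tray's outer rim corners are at (258,304) and (498,307). I'll measure the free gap.

```bash
python3 - <<'E'
from h import *
w=img("wrist");c=lambda q:np.array(q)/2.4+[100,0]
a=np.radians(-8.4);ex=np.array([np.cos(a),np.sin(a)]);ey=np.array([-np.sin(a),np.cos(a)]);C=np.array([511.4,20.1])
f=lambda q,z:[((x[:2]-C)@np.c_[ex,ey]).round(1).tolist() for x in plane(w,c(q),z)]
print("heel foot",f([[291,160],[474,160]],44),"heel top hi",f([[271,133],[498,137]],93.4),"rim outer +y",f([[258,304],[498,307]],54),"spot",f([[385,45]],86.7))
E
```

```text
heel foot [[28.2, 6.3], [-28.5, 5.1]] heel top hi [[27.6, 7.2], [-27.4, 7.0]] rim outer +y [[36.6, 51.5], [-35.5, 51.1]] spot [[0.3, -18.0]]
```

Emit:
play_rows(series=[[0.003,0,0.03,0,0.015,0,0.03],[0,0,0.03,0,0,0,0.03],[0,0,0.022,0,0,0,0.03],[0,0,0,0,0,0,0.03],[0,0,0,0,0,0,0.03]])

```text
clock: 15.0
position: [518.2, 51.9, 123.9]
ee_rot: [0.049, 0.706, -0.705, -0.046]
contact_force: [0.3, 0.7, 0.1]
gripper_width: 54.8
```

```bash
python3 - <<'E'
from h import *
s=read_state();p=np.array(s["position"]);print(p,level(171.6),tool([515.9-p[0],45.6-p[1],0]),s["contact_force"])
E
```

```text
[518.17643447  51.9338551  123.90556281] [ 0.0029  0.011  -0.004 ] [ 1.4 -0.   6.6] [0.32948713 0.70630291 0.05244336]
```

Emit:
play_rows(series=[[0.001,0,0.006,0.003,0.011,-0.004,0.03],[0,0.01,0,0,0,0,0.03],[0,0.012,0,0,0,0,0.03],[0,0,0,0,0,0,0.03],[0,0,0,0,0,0,0.03]])

```text
clock: 15.5
position: [517.6, 49.5, 100.0]
ee_rot: [0.05, 0.705, -0.705, -0.05]
contact_force: [0.0, 0.3, 0.3]
gripper_width: 54.6
```

```bash
python3 - <<'E'
from h import *
s=read_state();p=np.array(s["position"]);print(p,level(171.6),tool([515.9-p[0],45.6-p[1],0]),s["contact_force"])
E
```

```text
[517.6056871   49.53237898  99.96907295] [ 0.0002  0.0046 -0.0005] [ 1.1 -0.   4.1] [0.00293776 0.31946965 0.28384441]
```

Emit:
play_rows(series=[[0.001,0,0.005,0,0.004,0,0.03],[0,0,0,0,0,0,0.03],[0,0.012,0.001,0,0,0,0.03],[0,0.01,0,0,0,0,0.03],[0,0,0,0,0,0,0.03],[0,0,0,0,0,0,0.03]])

```text
clock: 16.1
position: [516.0, 43.7, 76.4]
ee_rot: [0.052, 0.705, -0.705, -0.051]
contact_force: [-0.8, -0.7, -0.5]
gripper_width: 54.6
```

```bash
python3 - <<'E'
from h import *
s=read_state();p=np.array(s["position"]);print(p,level(171.6),tool([515.9-p[0],45.6-p[1],0]),s["contact_force"])
E
```

```text
[515.9861867   43.67096097  76.43796043] [ 0.0006  0.0008 -0.0013] [ 0.4  0.  -1.9] [-0.84212857 -0.70627637 -0.4798796 ]
```

Emit:
play_rows(series=[[0,0,-0.002,0,0,0,0.03],[0,0.005,0,0,0,0,0.03],[0,0.005,0,0,0,0,0.03],[0,0,0,0,0,0,0.03],[0,0,0,0,0,0,0.03]])

```text
clock: 16.6
position: [516.7, 46.0, 65.8]
ee_rot: [0.052, 0.705, -0.705, -0.051]
contact_force: [0.8, 0.2, -0.1]
gripper_width: 54.6
```

```bash
python3 - <<'E'
from h import *
s=read_state();p=np.array(s["position"]);print(p,level(171.6),tool([515.9-p[0],45.6-p[1],0]),s["contact_force"])
E
```

```text
[516.68816952  46.02036964  65.75933789] [ 0.0008  0.0012 -0.002 ] [ 0.7 -0.   0.5] [ 0.80104666  0.16368681 -0.05092995]
```

In line to within a millimetre. I'll lower the last 4–5 mm, release and lift.

Emit:
play_rows(series=[[0,0.003,0,0,0,0,0.03],[0,0,0,0,0,0,0.03],[0,0.0015,0,0,0,0,0.03],[0,0,0,0,0,0,0.03]])

```text
clock: 17.0
position: [516.9, 46.1, 61.1]
ee_rot: [0.052, 0.706, -0.705, -0.051]
contact_force: [-0.1, -0.1, -1.3]
gripper_width: 54.3
```

Emit:
play_rows(series=[[0,0.0005,0,0,0,0,0.03],[0,0,0,0,0,0,0.058],[0,0,0,0,0,0,0.065],[0,0,0,0,0,0,0.075],[0,0,0,0,0,0,0.085],[0,0,0,0,0,0,0.085]])

```text
clock: 17.6
position: [517.4, 46.2, 61.1]
ee_rot: [0.053, 0.706, -0.705, -0.05]
contact_force: [0.2, -0.4, -0.9]
gripper_width: 85.1
```

Emit:
play_rows(series=[[0,-0.02,0,0,0,0,0.085],[0,-0.03,0,0,0,0,0.085],[0,-0.04,0,0,0,0,0.085],[0,-0.04,0,0,0,0,0.085],[0,-0.035,0,0,0,0,0.085],[0,0,0,0,0,0,0.085]])

```text
clock: 18.2
position: [516.1, 45.4, 231.4]
ee_rot: [-0.051, -0.705, 0.706, 0.051]
contact_force: [0.0, 0.3, 0.3]
gripper_width: 85.0
```

```bash
python3 - <<'E'
from h import *
s=read_state();p=np.array(s["position"]);print(p,s["joints"].round(2) if hasattr(s["joints"],"round") else s["joints"],s["contact_force"])
t=img("top");s2=img("side")
# rack: blue
d={}
for n,f in(("top","top0"),("side","side0")):
    b=t if n=="top" else s2
    b["hsv"]=cv2.cvtColor(cv2.imread(f"pics/{f}.png"),cv2.COLOR_BGR2HSV)
    box=(100,195,160,245) if n=="top" else (140,255,200,325)
    c=blob(b,(110,120,50),(125,255,255),box);h=cv2.convexHull(c);print(n,"blue",cv2.minAreaRect(h))
    if n=="top": X=plane(b,cv2.boxPoints(cv2.minAreaRect(h)),40);print(X.round(1)[:,:2].tolist())
    c=blob(b,(5,150,90),(14,255,255),box);print("orange",cv2.minAreaRect(c),c[:,0].min(0),c[:,0].max(0))
E
```

```text
[516.10621809  45.4446363  231.40418075] [ 0.4   0.2  -0.25  0.   -1.12 -0.55] [0.014448   0.2816251  0.32512648]
top blue ((135.36485290527344, 220.31082153320312), (27.783428192138672, 24.49544906616211), 9.462322235107422)
[[448.6, 388.4], [517.0, 381.0], [506.0, 301.9], [437.8, 309.8]]
orange ((121.18919372558594, 219.3648681640625), (8.713146209716797, 8.548747062683105), 9.462322235107422) [117 215] [126 224]
side blue ((172.88235473632812, 294.9706115722656), (35.15721130371094, 34.814212799072266), 59.03623962402344)
orange ((166.6000213623047, 274.2000427246094), (22.36067771911621, 14.310833930969238), 63.43495178222656) [158 262] [174 287]
```

The packing is released with a gentle set-down. The gauge axis is near (478, 346), so I'm moving above it.

Emit:
play_rows(series=[[0.011,0,-0.041,0,0,0,0.085],[0.011,0,-0.041,0,0,0,0.085],[0.011,0,-0.041,0,0,0,0.085],[0.011,0,-0.041,0,0,0,0.085],[0.011,0,-0.041,0,0,0,0.085],[0.011,0,-0.041,0,0,0,0.085],[0.011,0,-0.041,0,0,0,0.085],[0,0,0,0,0,0,0.085],[0,0,0,0,0,0,0.085]])

```text
clock: 19.2
position: [471.6, 346.2, 207.6]
ee_rot: [-0.043, -0.696, 0.713, 0.065]
contact_force: [-1.0, -0.1, -0.2]
gripper_width: 84.8
```

```bash
python3 - <<'E'
from h import *
s=read_state();p=np.array(s["position"]);print(p,s["joints"],level(171.6))
w=img("wrist");w6=w["color"][90:300,140:380,::-1]
t=img("top");T=t["color"][180:245,215:290,::-1]
A=cv2.resize(w6,(480,420),interpolation=2);B=cv2.resize(T,(318,275),interpolation=2)
o=np.zeros((420,798,3),np.uint8);o[:,:480]=A;o[:275,480:]=B;cv2.imwrite("pics/w10.png",o)
E
```

```text
[471.6397129  346.21922794 207.59429411] [ 0.90288556  0.35470481 -0.09461037 -0.01437135 -1.1591621  -1.04964657] [-0.0262 -0.0062  0.0301]
```

View pics/w10.png

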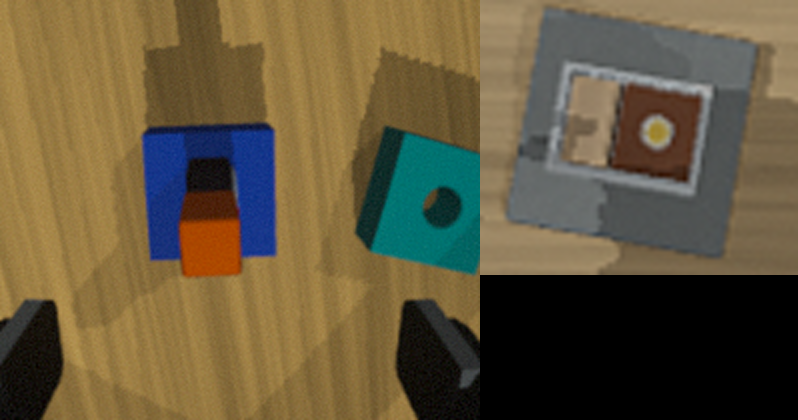

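The inset shows both blocks side by side in the tray. The wrist view shows the handle top at crop (180–241, 220–276), in the blue rack, with its narrow side along the jaws. The teal rack on the right is empty.

```bash
python3 - <<'E'
from h import *
w=img("wrist");s=read_state();p=np.array(s["position"]);t=img("top");sd=img("side")
P=np.array([[180,220],[241,219],[242,275],[182,277]])/2+[140,90]
for z in(126,132,138):
    X=plane(w,P,z);print(z,X.mean(0).round(1),[np.linalg.norm(X[i]-X[(i+1)%4]).round(1) for i in range(4)])
X=plane(w,P,132);u=X[1]+X[2]-X[0]-X[3];yw=np.degrees(np.arctan2(u[1],u[0]));c=X.mean(0)
Q=np.array([[143,131],[273,127],[276,255],[152,259]])/2+[140,90];Y=plane(w,Q,40);print("rack",Y.mean(0).round(1),[np.linalg.norm(Y[i]-Y[(i+1)%4]).round(1) for i in range(4)],"yaw",yw)
# handle height: ray of handle-top centre vs vertical axis through rack centre
r=ray(w,P.mean(0)[None])[0];o=np.array(w["origin"]);k=((Y.mean(0)-o)[:2]@r[:2])/(r[:2]@r[:2]);print("top height over rack axis",(o+k*r).round(1))
print(level(yw),tool([c[0]-p[0],c[1]-p[1],0]),"aim dz",p[2]-89)
E
```

```text
126 [476.9 352.7 126. ] [np.float64(24.2), np.float64(23.7), np.float64(24.5), np.float64(24.1)]
132 [476.6 350.8 132. ] [np.float64(23.6), np.float64(23.1), np.float64(23.9), np.float64(23.5)]
138 [476.3 348.9 138. ] [np.float64(22.9), np.float64(22.4), np.float64(23.2), np.float64(22.8)]
rack [476.4 349.9  40. ] [np.float64(69.1), np.float64(71.5), np.float64(69.3), np.float64(71.5)] yaw 172.21295729650603
top height over rack axis [476.5 349.9 134.3]
[-0.0228 -0.0196  0.0279] [-3.2 -0.2 -6.4] aim dz 119.82478328982279
```

Handle and rack centres agree at (476.5, 350), with sizes 24 and 70 mm and the top at 134 mm, all as expected. I'm aligning and descending.

Emit:
play_rows(series=[[-0.003,0,-0.006,-0.023,-0.02,0.028,0.07],[0,0.015,0,0,0,0,0.07],[0,0.015,0,0,0,0,0.07],[0,0.015,0,0,0,0,0.07],[0,0,0,0,0,0,0.07],[0,0,0,0,0,0,0.07]])

```text
clock: 20.05
position: [479.9, 345.5, 167.2]
ee_rot: [0.052, 0.707, -0.703, -0.049]
contact_force: [0.2, -0.3, -0.3]
gripper_width: 69.7
```

```bash
python3 - <<'E'
from h import *
s=read_state();p=np.array(s["position"]);print(p,level(172.2),tool([476.5-p[0],350.3-p[1],0]),s["contact_force"])
E
```

```text
[479.93253168 345.47135776 167.22184575] [ 0.0063 -0.0068 -0.0052] [ 4.1  0.  -4.3] [ 0.16047975 -0.32131004 -0.30450738]
```

Emit:
play_rows(series=[[0.004,0,-0.004,0.006,-0.007,-0.005,0.07],[0,0.015,0,0,0,0,0.07],[0,0.02,0,0,0,0,0.07],[0,0.02,0,0,0,0,0.07],[0,0,0,0,0,0,0.07],[0,0,0,0,0,0,0.07]])

```text
clock: 20.65
position: [479.6, 353.7, 118.3]
ee_rot: [0.05, 0.709, -0.702, -0.044]
contact_force: [-0.4, 0.1, 0.4]
gripper_width: 69.8
```

```bash
python3 - <<'E'
from h import *
s=read_state();p=np.array(s["position"]);print(p,level(172.2),tool([476.5-p[0],350.3-p[1],0]),s["contact_force"])
E
```

```text
[479.62125087 353.73569438 118.31337423] [ 0.0101  0.0018 -0.0077] [ 2.6 -0.1  3.8] [-0.42479482  0.14698742  0.36268736]
```

Emit:
play_rows(series=[[0.0025,0,0.003,0.01,0.002,-0.008,0.07],[0,0,0,0,0,0,0.07],[0,0.014,0,0,0,0,0.07],[0,0.012,0,0,0,0,0.07],[0,0,0,0,0,0,0.07],[0,0,0,0,0,0,0.07]])

```text
clock: 21.25
position: [477.8, 352.5, 93.8]
ee_rot: [0.049, 0.707, -0.704, -0.047]
contact_force: [1.2, -0.7, 0.1]
gripper_width: 70.0
```

```bash
python3 - <<'E'
from h import *
s=read_state();p=np.array(s["position"]);print(p,level(172.2),tool([476.5-p[0],350.3-p[1],0]),s["contact_force"])
E
```

```text
[477.80382308 352.53693877  93.83311915] [ 0.0043  0.0003 -0.0026] [ 1.  -0.   2.4] [ 1.19107526 -0.7135191   0.07155312]
```

Emit:
play_rows(series=[[0.001,0.003,0.002,0.004,0,-0.002,0.07],[0,0,0,0,0,0,0.07],[0,0,0,0,0,0,0.02],[0,0,0,0,0,0,0.01],[0,0,0,0,0,0,0.01],[0,0,0,0,0,0,0.01],[0,0,0,0,0,0,0.01],[0,0,0,0,0,0,0.01],[0,0,0,0,0,0,0.01],[0,0,0,0,0,0,0.01]])

```text
clock: 22.25
position: [476.7, 350.7, 90.9]
ee_rot: [0.048, 0.706, -0.705, -0.048]
contact_force: [-0.4, -0.1, -0.4]
gripper_width: 23.5
```

```bash
python3 - <<'E'
from h import *
s=read_state();p=np.array(s["position"]);print(p,level(172.2),tool([476.5-p[0],350.3-p[1],0]),s["contact_force"],s["wrist_torque"],s["gripper_width"])
E
```

```text
[476.68323672 350.70380041  90.89151114] [ 0.0004  0.0003 -0.0009] [ 0.1 -0.   0.4] [-0.42359575 -0.12488706 -0.36795601] [-0.0815317  -0.00832304  0.01877914] 23.454058719284472
```

The gauge is gripped (23.5 mm) at z 90.9, so the tip lies 84.9 mm ahead of the TCP. I'm lifting it out.

Emit:
play_rows(series=[[0,-0.01,0,0,0,0,0.01],[0,-0.02,0,0,0,0,0.01],[0,-0.03,0,0,0,0,0.01],[0,-0.035,0,0,0,0,0.01],[0,-0.035,0,0,0,0,0.01],[0,-0.025,0,0,0,0,0.01],[0,0,0,0,0,0,0.01],[0,0,0,0,0,0,0.01]])

```text
clock: 23.05
position: [474.6, 348.9, 252.2]
ee_rot: [-0.047, -0.704, 0.707, 0.05]
contact_force: [0.1, 0.1, -2.8]
gripper_width: 23.2
```

```bash
cat >> h.py <<'E'
S=np.array([508.7,2.5,86.7])   # spot estimate, world
A=np.radians(-8.4+0.0)
def press():
    """relative to square pose over the spot: rot error (tool axes), tip offset from spot in spot axes (x,y slope,z normal), force along normal"""
    s=read_state();hx=np.array([np.cos(A),np.sin(A),0]);hy=np.array([-np.sin(A),np.cos(A),0]);b=np.radians(15)
    n=np.cos(b)*np.array([0,0,1])-np.sin(b)*hy;x=-hx;T=np.c_[x,-n,np.cross(x,-n)]
    M=R.from_quat(s["ee_rot"]);p=np.array(s["position"]);tip=p+M.apply([0,84.9,0])
    rv=(M.inv()*R.from_matrix(T)).as_rotvec()
    N=np.c_[hx,np.cross(n,hx),n]
    target=S+84.9*n
    print("p",p.round(1),"rot",rv.round(3),"tip off spot",((tip-S)@N).round(1),"F",(np.array(s["contact_force"])@N).round(1),"grip",round(s["gripper_width"],1),"t",s["clock"])
    return N,n,target,p,M
E
python3 - <<'E'
from h import *
w=img("wrist");t=img("top");sd=img("side")
def spot(d,box):
    x0,y0,x1,y1=box;h=d["hsv"][y0:y1,x0:x1];m=((h[...,0]>18)&(h[...,0]<32)&(h[...,1]>150)&(h[...,2]>100)).astype(np.uint8);M=cv2.moments(m,True);return [M["m10"]/M["m00"]+x0,M["m01"]/M["m00"]+y0],M["m00"]
st=spot(t,(250,203,263,217));ss=spot(sd,(255,170,300,215));print(st,ss)
print(plane(t,[st[0]],86.7),plane(sd,[ss[0]],86.7),tri([(t,st[0]),(sd,ss[0])]))
N,n,tg,p,M=press();print(tg, "hover delta tool",M.inv().apply(tg+40*n-p))
E
```

```text
([256.2, 211.0], 10.0) ([272.0, 192.83333333333334], 6.0)
[[509.68496186   3.01770157  86.7       ]] [[512.69983102   2.84511931  86.7       ]] (array([510.43708539,   3.66283938,  88.74095095]), np.float64(1.0956198422143815))
p [474.6 348.6 251. ] rot [-0.268  0.009  0.006] tip off spot [-84.7 345.9 -10.5] F [-0.1 -0.9 -1.8] grip 23.4 t 23.2
[505.49000996 -19.23801    168.70710265] hover delta tool [-80.92344196  45.64490611 370.23394895]
```

Emit:
play_rows(series=[[-0.009,0,0.04,0,0,0,0.01],[-0.009,0,0.04,0,0,0,0.01],[-0.009,0,0.04,0,0,0,0.01],[-0.009,0,0.04,0,0,0,0.01],[-0.009,0,0.04,0,0,0,0.01],[-0.009,0,0.04,0,0,0,0.01],[-0.009,0,0.04,0,0,0,0.01],[-0.009,0,0.04,0,0,0,0.01],[-0.009,0,0.03,0,0,0,0.01],[0,0,0,0,0,0,0.01]])

```text
clock: 24.2
position: [501.5, -23.5, 238.1]
ee_rot: [-0.036, -0.698, 0.713, 0.058]
contact_force: [0.3, 0.4, -2.3]
gripper_width: 23.1
```

Emit:
play_rows(series=[[0,0,0,-0.09,0,0,0.01],[0,0,0,-0.09,0,0,0.01],[0,0,0,-0.09,0,0,0.01],[0,0,0,0,0,0,0.01],[0,0,0,0,0,0,0.01]])

```text
clock: 24.7
position: [498.5, -23.4, 231.3]
ee_rot: [0.04, 0.789, -0.61, -0.059]
contact_force: [1.0, -0.4, -2.4]
gripper_width: 23.3
```

```bash
sed -i 's/^S=.*/S=np.array([509.6,2.8,86.7])/' h.py; python3 - <<'E'
from h import *
N,n,tg,p,M=press();print("hover delta tool",M.inv().apply(tg+30*n-p).round(1))
E
```

```text
p [498.5 -23.4 231.3] rot [-0.011  0.     0.046] tip off spot [-11.1   9.9  62. ] F [ 1.  -0.8 -2.3] grip 23.3 t 24.7
hover delta tool [-8.7 31.7 10.5]
```

Emit:
play_rows(series=[[-0.008,0.01,0.01,-0.011,0,0.046,0.01],[0,0.01,0,0,0,0,0.01],[0,0,0,0,0,0,0.01],[0,0,0,0,0,0,0.01],[0,0,0,0,0,0,0.01]])

```text
clock: 25.2
position: [504.3, -26.0, 206.6]
ee_rot: [0.054, 0.79, -0.609, -0.044]
contact_force: [1.3, 1.0, -2.3]
gripper_width: 23.3
```

```bash
python3 - <<'E'
from h import *
N,n,tg,p,M=press();print("delta tool to hover 15",M.inv().apply(tg+15*n-p).round(1))
E
```

```text
p [504.3 -26.  206.6] rot [-0.006  0.005  0.006] tip off spot [-1.5  2.3 38.5] F [ 1.2  0.5 -2.6] grip 23.3 t 25.2
delta tool to hover 15 [-1.1 23.5  2.7]
```

Emit:
play_rows(series=[[-0.001,0.01,0.003,-0.006,0.005,0.006,0.01],[0,0.01,0,0,0,0,0.01],[0,0.003,0,0,0,0,0.01],[0,0,0,0,0,0,0.01],[0,0,0,0,0,0,0.01]])

```text
clock: 25.7
position: [506.2, -22.3, 181.9]
ee_rot: [0.058, 0.791, -0.607, -0.044]
contact_force: [-0.3, 0.3, -1.4]
gripper_width: 23.4
```

```bash
python3 - <<'E'
from h import *
N,n,tg,p,M=press()
s=img("side");w=img("wrist");tip=p+M.apply([0,84.9,0])
for nm,X in(("tip",tip),("spot",S)):
    c=R.from_quat(s["orientation"]).inv().apply(X-s["origin"]);K=np.array(s["intrinsics"]);print(nm,(K@c/c[2])[:2].round(1))
A_=cv2.resize(s["color"][150:230,230:310,::-1],(480,480),interpolation=2);B=cv2.resize(w["color"][60:384,100:420,::-1],(316,320),interpolation=2)
o=np.zeros((480,796,3),np.uint8);o[:,:480]=A_;o[:320,480:]=B;cv2.imwrite("pics/fin.png",o)
E
```

```text
p [506.2 -22.3 181.9] rot [ 0.     0.001 -0.   ] tip off spot [ 0.3  0.2 13.6] F [-0.4 -0.2 -1.4] grip 23.4 t 25.7
tip [274.  189.3]
spot [272.8 193.4]
```

View pics/fin.png

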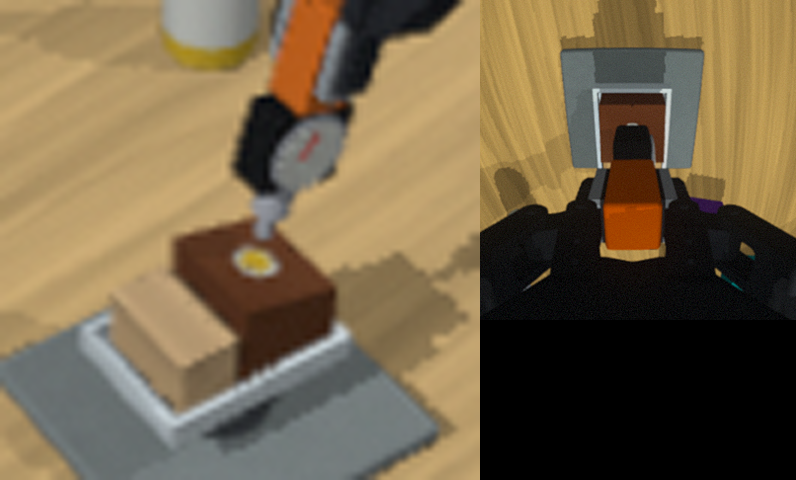

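All good. In the side view the spot is at (272.7,193.7), predicted (272.8,193.4). The tip end is at (273.7,189.7), predicted (274.0,189.3). Both blocks sit flat in the tray. I'll approach along the normal.

Emit:
play_rows(series=[[0,0.004,0,0,0,0,0.01],[0,0.004,0,0,0,0,0.01],[0,0.002,0,0,0,0,0.01],[0,0,0,0,0,0,0.01],[0,0,0,0,0,0,0.01]])

```text
clock: 26.3
position: [507.1, -19.7, 172.3]
ee_rot: [0.059, 0.791, -0.607, -0.043]
contact_force: [-0.7, -0.5, -1.6]
gripper_width: 23.3
```

```bash
python3 - <<'E'
from h import *
N,n,tg,p,M=press();print("delta tool to touch",M.inv().apply(tg-p).round(1))
E
```

```text
p [507.1 -19.7 172.3] rot [ 0.001  0.001 -0.002] tip off spot [1.  0.4 3.6] F [-0.6 -1.  -1.4] grip 23.3 t 26.3
delta tool to touch [0.8 3.6 0.3]
```

Emit:
play_rows(series=[[0.001,0.0025,0.0005,0,0,0,0.01],[0,0,0,0,0,0,0.01],[0,0.0012,0,0,0,0,0.01],[0,0,0,0,0,0,0.01]])

```text
clock: 26.7
position: [506.2, -19.0, 168.5]
ee_rot: [0.059, 0.791, -0.607, -0.043]
contact_force: [-0.8, 1.2, -1.8]
gripper_width: 23.1
```

```bash
python3 - <<'E'
from h import *
N,n,tg,p,M=press();print("delta tool to touch",M.inv().apply(tg-p).round(1),M.inv().apply([0,0,-1]).round(3))
E
```

```text
p [506.2 -19.  168.5] rot [ 0.001  0.001 -0.003] tip off spot [ 0.1 -0.1 -0.2] F [-1.   0.6 -2. ] grip 23.1 t 26.7
delta tool to touch [-0.1 -0.2 -0.2] [0.003 0.966 0.259]
```

Emit:
play_rows(series=[[0,0.001,0.0003,0,0,0,0.01],[0,0,0,0,0,0,0.01],[0,0.001,0.0003,0,0,0,0.01],[0,0,0,0,0,0,0.01]])

```text
clock: 27.1
position: [506.4, -19.1, 167.5]
ee_rot: [0.059, 0.791, -0.607, -0.043]
contact_force: [-1.1, 0.1, 0.8]
gripper_width: 23.3
```

```bash
cat >> h.py <<'E'
def favg(N,k=8):
    f=[]
    for _ in range(k): get_image("side");f.append(np.array(read_state()["contact_force"])@N)
    print("F mean",np.mean(f,0).round(2),"sd",np.std(f,0).round(2))
E
python3 - <<'E'
from h import *
N,n,tg,p,M=press();favg(N)
E
```

```text
p [506.4 -19.1 167.5] rot [ 0.001  0.002 -0.004] tip off spot [ 0.4 -0.4 -1.1] F [-1.1  0.1  0.8] grip 23.3 t 27.1
F mean [-0.96  0.02  0.76] sd [0.34 0.43 0.54]
```

Contact: about 2.5 N of push once the hanging gauge weight (−1.75 N) is allowed for. I need a reading of about +4.2 N and will press straight down further.

Emit:
play_rows(series=[[0,0.0015,0.0004,0,0,0,0.01],[0,0,0,0,0,0,0.01],[0,0.001,0.0003,0,0,0,0.01],[0,0,0,0,0,0,0.01]])

```text
clock: 27.9
position: [506.4, -19.1, 165.3]
ee_rot: [0.059, 0.791, -0.607, -0.042]
contact_force: [-1.6, 0.0, 2.3]
gripper_width: 23.6
```

```bash
python3 - <<'E'
from h import *
N,n,tg,p,M=press();favg(N,10)
E
```

```text
p [506.4 -19.1 165.3] rot [ 0.001  0.003 -0.004] tip off spot [ 0.4 -1.  -3.3] F [-1.6  0.4  2.3] grip 23.6 t 27.9
F mean [-1.55  0.53  2.99] sd [0.52 0.49 0.6 ]
```

Emit:
play_rows(series=[[0.0004,0.0012,0.0003,0,0,0,0.01],[0,0,0,0,0,0,0.01],[0,0,0,0,0,0,0.01]])

```text
clock: 28.7
position: [506.4, -19.1, 164.3]
ee_rot: [0.059, 0.791, -0.607, -0.042]
contact_force: [-1.6, 0.6, 4.1]
gripper_width: 23.2
```

```bash
python3 - <<'E'
from h import *
N,n,tg,p,M=press();favg(N,14);press()
E
```

```text
p [506.4 -19.1 164.3] rot [ 0.001  0.003 -0.005] tip off spot [ 0.4 -1.2 -4.2] F [-1.7  1.5  3.9] grip 23.2 t 28.7
F mean [-1.66  0.72  3.71] sd [0.34 0.5  0.56]
p [506.4 -19.1 164.3] rot [ 0.001  0.003 -0.005] tip off spot [ 0.4 -1.2 -4.3] F [-1.6  1.   3.4] grip 23.4 t 29.4
```

The push is about 5.5 N and steady with the tip on the spot. I'll do a quick bystander check against the first images, then hand in.

```bash
python3 - <<'E'
from h import *
from bench import job_done
t=img("top");a=cv2.imread("pics/top0.png")[:,:,::-1]
for n,(x0,y0,x1,y1) in dict(jar=(178,125,212,158),glue=(303,128,332,158),tub=(380,195,422,232)).items():
    print(n,np.abs(t["color"][y0:y1,x0:x1].astype(int)-a[y0:y1,x0:x1]).mean().round(1),cv2.phaseCorrelate(*[np.float32(cv2.cvtColor(np.ascontiguousarray(i[y0:y1,x0:x1]),7)) for i in(a,t["color"])]))
press();print(job_done())
E
```

```text
jar 5.7 ((-0.22963242980080878, -0.05037581973175875), 0.9815516744130923)
glue 7.5 ((-0.11281953832127734, 0.026219685972897366), 0.885484619140625)
tub 7.8 ((0.5521331633452853, 0.10989215678359088), 1.0071230374442206)
p [506.4 -19.1 164.3] rot [ 0.001  0.003 -0.005] tip off spot [ 0.4 -1.2 -4.2] F [-2.  -0.2  3.4] grip 23.5 t 29.45
the job is handed in; nothing more can be done
None
```

I loaded the tray with the heel wedge and the plywood packing, took the dial gauge from the blue rack by its handle, and handed the job in at 29.5 s. The gauge was still held pressed on the yellow spot.

**Last checks**
- **Blocks:** the pictures show both blocks side by side, flat on the tray floor and released, with the yellow spot upwards.
- **Tip:** about 1.2 mm from the spot centre by the measured poses, and square to the slope within 0.006 rad. The side view just before contact agreed to within 0.5 px.
- **Push:** about 5.5 N along the normal, averaged over 14 readings and allowing for the gauge's weight. The tray had sunk about 4 mm. There was also about 1.7 N of sideways force on the tip; I nudged it 0.4 mm and it did not change.
- **Bystanders:** compared with the first top picture, the jar and glue bottle shifted by no more than 0.25 px. The tub read 0.55 px, about 1.6 mm; the arm never went near it, so I put that down to lighting and noise.

**One measurement disagreed:** the tray height from combining the top and wrist views came out at 32 mm, against 54 mm expected. I discarded it as a bad outline. The rim size seen at 54 mm and the contact heights when placing fitted instead.

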